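# Index the sample carousel to the purple mark

### The job

The sample carousel has to be set to the purple mark, but the orange-lidded specimen pot left on its deck stands in the way of the handle. First lift the pot away and set it down upright in the red tray, without dropping it and before you turn the carousel, then swing the carousel round by its handle, without flinging it, until its orange pointer clicks in over the purple mark, and let go. Leave the other things on the bench where they are.

Things in the scene. Friction and masses are not known exactly. Their poses are not given: they have to be found in the camera images.
- deck: Grey round deck of the carousel, fixed to the bench, 330 mm across and 25 mm thick; origin at the centre of its underside, on the turning axis (vertical). A fixed grey stop block (50 x 70 mm, top 55 mm above the bench) stands on it, centred 112 mm from the axis along the deck's own -x.
- carousel (a joint): Carousel angle, rad, growing counter-clockwise seen from above; end stops at -0.12 and 4.05. A light detent clicks every 45 degrees (0, 0.785 ... 3.927), pulls in to the nearest click and rests within about 2 degrees of it; about 1 N at the handle turns it. At 0 the handle lies 115 degrees clockwise of the deck's +x. Starts from 0 to 0.785; pot near 1.66, marks at 2.356, 3.142, 3.927.
- axle (a point): Point on the turning axis at the deck's top, 25 mm above the bench. Around it turns the carousel, an aluminium disc 152 mm across with fixed sample tubes (coloured caps, tops 90 mm above the bench, up to 58 mm from the axis). The way from the start to every mark is counter-clockwise, past the pot's place.
- handle (a point): Centre of the top of the black upright handle post of the carousel: round, 14 mm across, its top 115 mm above the bench, free along the upper 65 mm, 105 mm from the axis. It goes round with the carousel.
- pointer (a point): Tip region of the orange pointer, a 6 mm wide bar that sticks out past the handle: the point lies 145 mm from the axis, in the handle's direction, 37 mm above the bench; it comes to stand straight over the centre of a mark.
- mark_purple: Purple round mark, 28 mm across and 7 mm high, fixed on the deck 145 mm from the axis at one of the three click positions; origin at the centre of its underside, 25 mm above the bench. The target.
- mark_green: Green mark of the same size, at another of the three positions; not the target.
- mark_yellow: Yellow mark of the same size, at another of the three positions; not the target.
- pot: Loose white specimen pot with an orange lid, round, 42 mm across the lid (body 40 mm), 65 mm high, 60 to 130 g; origin at the centre of its underside. It starts upright on the deck (underside 25 mm above the bench), about 105 mm from the axis, in the path of the handle.
- tray: Red square open tray fixed on the bench, 130 x 130 mm, walls 4 mm thick and 18 mm high, inner floor 4 mm above the bench; origin at the centre of its underside.
- pot_blue: Bystander: specimen pot like the other but with a blue lid, standing on the bench; origin under its centre.
- rack: Bystander: yellow tube rack full of tubes, 90 x 200 mm, 96 mm high; origin under its centre, long along its y.
- labels: Bystander: white label roll lying flat, 80 mm across, 30 mm high; origin under its centre.
- marker: Bystander: blue and white felt pen lying on the bench, 130 mm long along its x, 10 mm thick; origin under its centre.
Not all that is in view belongs to the job. What is shaped like the pot but green is not meant. There is more than one size of the tray; the job needs the larger.

How it is judged:
On the way, in this order (a step that is already met when the one before it is completed fails the run):
1. the orange-lidded pot stands upright in the red tray, released (horizontal distance between pot and tray below 0.05 m and z of pot in the frame of tray below 0.012 m and angle between pot's own z axis and vertical below 0.15 rad and linear speed of pot below 0.03 m/s and contact force between the fingers and pot below 0.1 N), for 0.2 s.
2. the pointer stands over the purple mark (horizontal distance between pointer and mark_purple below 0.012 m and velocity of joint carousel between -0.1 and 0.1 rad/s), for 0.3 s.
At the end, for the whole second after the job is handed in: The orange-lidded pot stands upright (within 0.15 rad) and released on the tray's floor, its axis within 50 mm of the tray's centre, and the carousel is at rest with its pointer within 12 mm (seen from above) of the centre of the purple mark (all of step 1 and all of step 2); the robot touches nothing.
It fails at once if the carousel is turned (pointer moved over 80 mm) while the pot has not yet been brought to the tray (distance of pointer from where it was at the start of the episode above 0.08 m and horizontal distance between pot and tray above 0.09 m).
It fails at once if the pot is dropped into the tray (falls free faster than 0.7 m/s) (linear speed of pot above 0.7 m/s and horizontal distance between pot and tray below 0.09 m and contact force between the fingers and pot below 0.1 N).
It fails at once if the carousel is flung (faster than 4 rad/s) (velocity of joint carousel above 4 rad/s or velocity of joint carousel below -4 rad/s).
It fails at once if a bystander is moved more than 40 mm (distance of any of pot_blue, rack, labels, marker from where it was at the start of the episode above 0.04 m).
It also fails if it takes over 61 s, if anything falls off the work surface, if the arm or the gripper's body presses on something with over 40 N, if the wrist force passes 120 N, or if a joint passes its speed limit or range.

### The arm

A 6-joint arm with a two-finger parallel gripper is mounted at the origin on the work surface. World frame = base frame: x ahead of the robot, y to its left, z up, the work surface at z = 0. Lengths are in m, angles in rad, forces in N, time in s.
With the tool pointing down it reaches from about 0.325 to 0.9 m from the base axis. Payload 3.5 kg.
Tool frame: the origin (TCP) lies midway between the tips of the shut fingers; the grasp point (between the pads) lies 19 mm behind it; z points along the fingers, y is the line along which they close (so a half turn about z gives the same grasp; the last joint's range is limited). The gripper opens to 85 mm and grips with 20 to 120 N. Pads are 22 mm wide; open, the fingers measure 114 mm over their backs; the gripper's body (76 mm by 85 mm) begins 54 mm behind the grasp point. The pads swing forward as they close: fully open they stand 13 mm farther back than shut.
Start: joints at [-1.27, 0.276, -0.026, 1.268, 0, 1.467], TCP at [0.246, -0.575, 0.202] pointing down, gripper open.
Joint ranges: [-3.12, 3.12], [-0.85, 1.88], [-1.08, 1.24], [-1.95, 2.15], [-1.57, 1.53], [-3.14, 3.14]. Speed limits (rad/s): [2.57, 2.57, 3.14, 3.14, 3.14, 3.14].

### API

Orientations are given as a 3x3 rotation matrix whose columns are the frame's x, y, z axes.
In Python, from cell import r gives the robot as it stands.
- The arm moves only by the tool step_arm, never from a script. Its arguments are lists of equal length, an entry for each row: "dr": the turn, a rotation vector about the tool's x, y, z in rad, a list of three; "delta_pos": the shift along the tool's x, y, z in mm, a list of three; "hand": the finger opening in mm, from 0 to 85.4. A call has 1 to 8 rows; each row is the pose to reach, as a shift and turn from the pose commanded when the call began, along the tool's axes at that moment; what a row does not reach only later rows make up. A row lasts 1/12 s, in which the tool goes at most 41.7 mm and 7.16 degrees, less where a joint would pass 70% of its speed; a pose out of reach is approached as far as the arm can. A call with a gripper value outside its range is refused whole. The fingers move at their own pace and stop on an object; "squeeze" is the grip in N (left out, the last holds). Time passes only in rows, so rows that repeat a pose let the fingers close. It gives the time, the measured TCP pose, the force, the opening and the grip force at its end, in the units of the state.
- r.get_obs(): the state, without advancing time (a new reading comes with each control period).
- r.grab_frame(name): name is "scene" or "side" or "wrist"; returns (picture, depth): 480x640x3 uint8, blue, green, red; 480x640 float32, m along the optical axis (not along the pixel's ray), 0 where there is no reading.
- r.calibration(name): a dict with "vertical_fov" (degrees; the focal length in pixels is half the picture's height over the tangent of half this angle, whatever the lens; pixels are square), "cx", "cy" (the principal point, pixels), "rvec" (rotation vector, rad) and "tvec" (3), from world to camera coordinates, as OpenCV has them; the wrist camera has in their place "hand_eye" (4x4, takes a point from camera to tool coordinates, whose origin is the TCP and whose axes are the flange's). Camera axes: x right, y down, z forward; pixel columns grow to the right and rows downward; lengths in m; the calibration is good to about 2 mm. A picture is of the moment at which its call begins: read the wrist's pose just before it. calibration takes no time and is no camera call.
- r.close_job(): hands the job in; it is judged then, once.
The state is a dict: "t": time; "q": joint angles; "qvel": joint speeds; "effort": joint torques, N m; "tool_pos": TCP position; "tcp_rot": TCP orientation; "contact_force": force on the tool from outside, world axes, zero at the start; "torque": the same for the moment, N m; "opening": opening from 0.0 (shut) to 1.0 (fully open); "finger_force": force on a finger pad.
Only numpy, scipy, OpenCV 4.12 (cv2) and the standard library are available. Lean on these libraries where they do the work, as an engineer would, in place of code of your own. Each camera call takes 0.05 s, during which the arm holds its last target. There are 200 camera calls.

## Working session

There is one attempt and no reset: what is moved stays moved. The work goes in short steps, Python scripts to look and compute and a tool call to move; the robot and the scene stay as the last step left them, time stands still between calls to the robot, and variables do not carry over. Pictures are saved under pics/ and viewed, at most 10 in all, crops included, and the job is handed in when it is done.

Besides the shell and the picture viewer there is one more tool, called after "Request:" as a command line: name --argument value ..., lists and objects as JSON in quotes. step_arm: Moves the arm, as the interface text tells. Its arguments: {"type":"object","properties":{"dr":{"type":"array"},"delta_pos":{"type":"array"},"hand":{"type":"array"},"squeeze":{"type":"number"}},"required":["dr","delta_pos","hand"]}

```bash
mkdir -p pics; cat > h.py <<'E'
from cell import r
import numpy as np, cv2
def cam(n):
    c=r.calibration(n); f=240/np.tan(np.radians(c["vertical_fov"])/2)
    if "rvec" in c:
        R=cv2.Rodrigues(np.array(c["rvec"],float))[0]; t=np.array(c["tvec"],float).ravel()
        return f,c["cx"],c["cy"],R.T,-R.T@t
    o=r.get_obs(); H=np.array(c["hand_eye"]); T=np.array(o["tcp_rot"]).reshape(3,3)
    return f,c["cx"],c["cy"],T@H[:3,:3],T@H[:3,3]+np.array(o["tool_pos"])
def ray(C,u,v,z):
    f,cx,cy,R,o=C; d=R@np.array([(u-cx)/f,(v-cy)/f,1]); return o+d*(z-o[2])/d[2]
def pts(C,D):
    f,cx,cy,R,o=C; v,u=np.mgrid[:480,:640]
    P=np.stack([(u-cx)/f*D,(v-cy)/f*D,D],-1); return P@R.T+o
E
python3 - <<'E'
from h import *
for n in("scene","side"):
    C=cam(n);I,D=r.grab_frame(n);cv2.imwrite(f"pics/{n}.png",I);np.savez(f"{n}.npz",I=I,D=D)
    print(n,r.calibration(n),C[4])
print(r.get_obs())
E
```

```text
scene {'vertical_fov': 53.57218965320419, 'cx': 305.5678034079299, 'cy': 241.60403457816093, 'rvec': array([ 0.63885359,  2.55709061, -1.25991349]), 'tvec': array([ 0.56746495, -0.04199086,  1.23087132])} [0.97681998 0.61378685 0.71267969]
side {'vertical_fov': 43.610540378766075, 'cx': 304.3862529730458, 'cy': 236.2780131251342, 'rvec': array([ 0.33670677, -2.72129279,  1.2665572 ]), 'tvec': array([0.55420009, 0.17823951, 1.25143334])} [0.31020158 0.95289038 0.94908766]
{'t': 0.1, 'q': array([-1.27039901e+00,  2.77082295e-01, -2.77581296e-02,  1.26800972e+00,
       -2.64548871e-05,  1.46739600e+00]), 'qvel': array([ 1.36922110e-03, -2.37180132e-03,  2.32906232e-03, -4.90237186e-05,
       -1.27432646e-03, -6.70418244e-04]), 'effort': array([ 3.76306116e-04, -4.46708572e+01,  2.96128714e+01,  8.47495015e-03,
       -3.72452303e-05,  1.10624789e-06]), 'tool_pos': array([ 0.24532251, -0.57399575,  0.20084906]), 'tcp_rot': array([[ 9.19575532e-01,  3.92912763e-01, -6.32994961e-04],
       [ 3.92913229e-01, -9.19573475e-01,  1.95401961e-03],
       [ 1.85673867e-04, -2.04558071e-03, -9.99997891e-01]]), 'contact_force': array([-0.53436636,  0.09689878, -0.90029999]), 'torque': array([ 0.02015563,  0.0233507 , -0.02700109]), 'finger_force': 0.0, 'opening': 1.0028950934380896}
```

View pics/scene.png

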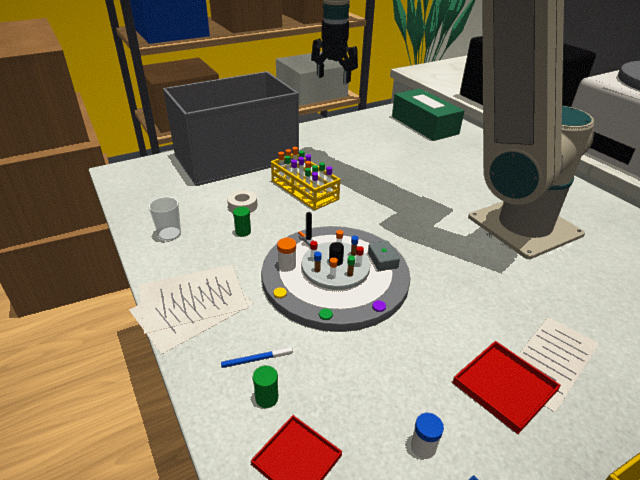

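View pics/side.png

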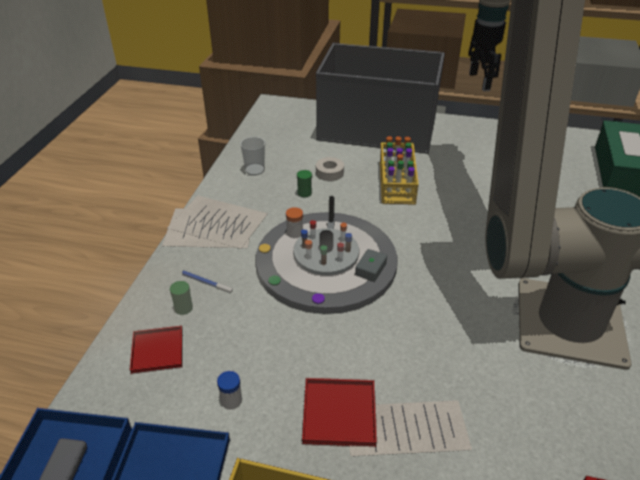

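The scene view shows the orange-lidded pot at (287,253), the handle at (309,222), and the marks: yellow (280,293), green (326,314), purple (379,306). The red trays are at (507,385) and (297,455). In the side view the trays are at (340,411) and (157,349), and the pot is at (294,221).

```bash
cat > m.py <<'E'
from h import *
for n in("scene","side"):
    C=cam(n);d=np.load(f"{n}.npz");I,D=d["I"],d["D"];P=pts(C,D);h=cv2.cvtColor(I,cv2.COLOR_BGR2HSV).astype(int)
    H,S,V=h[...,0],h[...,1],h[...,2]
    ok=(D>0)&(P[...,0]>.2)&(P[...,2]>-.02)&(P[...,2]<.15)
    ms=dict(red=((H<4)|(H>176))&(S>150)&(V>50),orange=(H>=4)&(H<16)&(S>150)&(V>90),yellow=(H>18)&(H<32)&(S>120)&(V>110),green=(H>50)&(H<75)&(S>110)&(V>60),purple=(H>130)&(H<160)&(S>100),black=(V<45)&(S<90),blue=(H>105)&(H<122)&(S>170))
    for k,m in ms.items():
        N,L,st,ce=cv2.connectedComponentsWithStats((m&ok).astype(np.uint8))
        for i in range(1,N):
            if st[i,4]<25: continue
            p=P[L==i]; u,v=ce[i]
            s=""
            if k=="red" and st[i,4]>400:
                q=np.array([ray(C,a,b,.018)[:2] for b,a in np.argwhere(L==i)],np.float32)
                s=str(cv2.minAreaRect(q))
            print(n,k,st[i,4],ce[i].round(),"depthmed",np.median(p,0).round(3),"max z",p[:,2].max().round(3),"z.032",ray(C,u,v,.032)[:2].round(4),"z.09",ray(C,u,v,.09)[:2].round(4),s)
E
python3 m.py
```

```text
scene red 55 [313. 245.] depthmed [ 0.579 -0.088  0.087] max z 0.09 z.032 [ 0.5445 -0.1479] z.09 [ 0.5814 -0.083 ] 
scene red 53 [359. 250.] depthmed [ 0.501 -0.026  0.086] max z 0.091 z.032 [ 0.4605 -0.0808] z.09 [ 0.5045 -0.0216] 
scene red 5072 [506. 386.] depthmed [0.422 0.333 0.003] max z 0.02 z.032 [0.4434 0.3436] z.09 [0.4889 0.3667] ((0.42930594086647034, 0.3329724669456482), (0.14104685187339783, 0.13038372993469238), 11.732661247253418)
scene red 3667 [296. 454.] depthmed [0.802 0.269 0.002] max z 0.016 z.032 [0.8119 0.2832] z.09 [0.8259 0.3114] ((0.8105238676071167, 0.28100693225860596), (0.10210910439491272, 0.10134562849998474), 22.869365692138672)
scene orange 41 [295. 150.] depthmed [ 0.412 -0.497  0.088] max z 0.097 z.032 [ 0.3607 -0.5998] z.09 [ 0.4132 -0.4964] 
scene orange 33 [288. 152.] depthmed [ 0.436 -0.494  0.093] max z 0.096 z.032 [ 0.3847 -0.6009] z.09 [ 0.4351 -0.4974] 
scene orange 41 [281. 155.] depthmed [ 0.461 -0.489  0.088] max z 0.097 z.032 [ 0.4144 -0.5896] z.09 [ 0.4623 -0.4871] 
scene orange 34 [308. 164.] depthmed [ 0.42  -0.405  0.091] max z 0.09
[... 5686 characters left out ...]

side black 45 [387.   7.] depthmed [ 6.480e-01 -1.783e+00  1.000e-03] max z 0.019 z.032 [ 0.6365 -1.689 ] z.09 [ 0.6159 -1.5219] 
side black 482 [388.  73.] depthmed [ 0.508 -0.802  0.139] max z 0.15 z.032 [ 0.5385 -1.0325] z.09 [ 0.5241 -0.907 ] 
side black 72 [331. 209.] depthmed [ 0.547 -0.158  0.082] max z 0.114 z.032 [ 0.5605 -0.2228] z.09 [ 0.5447 -0.1484] 
side black 66 [ 78. 463.] depthmed [0.825 0.542 0.016] max z 0.021 z.032 [0.8159 0.5488] z.09 [0.7839 0.5744] 
side blue 313 [228. 381.] depthmed [0.621 0.356 0.064] max z 0.069 z.032 [0.6317 0.3344] z.09 [0.6113 0.3735] 
side blue 10235 [118. 450.] depthmed [0.766 0.493 0.004] max z 0.038 z.032 [0.7634 0.5101] z.09 [0.7348 0.5381]
```

```bash
cat >> h.py <<'E'
from scipy.spatial.transform import Rotation as Ro
def go(p,yaw):
    "delta to TCP p, tool down with y axis at world angle yaw (deg)"
    o=r.get_obs();T=np.array(o["tcp_rot"]).reshape(3,3);a=np.radians(yaw)
    y=np.array([np.cos(a),np.sin(a),0]);z=np.array([0,0,-1.]);G=np.stack([np.cross(y,z),y,z],1)
    print("t",o["t"],"dpos",(T.T@(np.array(p)-o["tool_pos"])*1000).round(1),"dr",Ro.from_matrix(T.T@G).as_rotvec().round(3),"q",o["q"].round(2))
E
python3 -c "
from h import *
go([.43,-.32,.22],-8)
go([.624,-.116,.22],56)"
```

```text
t 0.1 dpos [ 269.6 -161.   -18.8] dr [-2.000e-03 -1.000e-03 -1.027e+00] q [-1.27  0.28 -0.03  1.27 -0.    1.47]
t 0.1 dpos [ 528.2 -272.4  -18.5] dr [-1.000e-03 -2.000e-03 -2.144e+00] q [-1.27  0.28 -0.03  1.27 -0.    1.47]
```

Request:
step_arm --dr '[[0,0,-1.0],[0,0,-1.0],[0,0,-1.0],[0,0,-1.0],[0,0,-1.0],[0,0,-1.0],[0,0,-1.0],[0,0,-1.0]]' --delta_pos '[[270,-160,-20],[270,-160,-20],[270,-160,-20],[270,-160,-20],[270,-160,-20],[270,-160,-20],[270,-160,-20],[270,-160,-20]]' --hand '[85,85,85,85,85,85,85,85]'

```text
t: 0.77
tool_pos: [0.4324, -0.3178, 0.2218]
tcp_rot: [[0.157, 0.988, 0.0], [0.988, -0.157, 0.002], [0.002, 0.0, -1.0]]
contact_force: [-0.2, -0.0, -1.9]
opening: 0.997
finger_force: 0.0
```

```bash
python3 -c "
from h import *
go([.624,-.116,.22],56)"
```

```text
t 0.7667 dpos [229.5 157.4   2.3] dr [ 1.000e-03 -2.000e-03 -1.135e+00] q [-0.76  0.11 -0.19  1.27  0.    0.97]
```

Request:
step_arm --dr '[[0,0,-1.135],[0,0,-1.135],[0,0,-1.135],[0,0,-1.135],[0,0,-1.135],[0,0,-1.135],[0,0,-1.135],[0,0,-1.135]]' --delta_pos '[[229,157,2],[229,157,2],[229,157,2],[229,157,2],[229,157,2],[229,157,2],[229,157,2],[229,157,2]]' --hand '[85,85,85,85,85,85,85,85]'

```text
t: 1.43
tool_pos: [0.6269, -0.1174, 0.2188]
tcp_rot: [[-0.748, 0.664, 0.001], [0.664, 0.748, 0.002], [0.001, 0.002, -1.0]]
contact_force: [-0.5, -0.5, 0.4]
opening: 0.996
finger_force: 0.0
```

```bash
python3 - <<'E'
from h import *
go([.624,-.116,.22],56)
C=cam("wrist");I,D=r.grab_frame("wrist");cv2.imwrite("pics/w1.png",I);np.savez("wrist.npz",I=I,D=D)
P=pts(C,D);h=cv2.cvtColor(I,cv2.COLOR_BGR2HSV).astype(int);H,S,V=h[...,0],h[...,1],h[...,2]
m=(H>=4)&(H<16)&(S>150)&(V>90)
N,L,st,ce=cv2.connectedComponentsWithStats(m.astype(np.uint8))
for i in range(1,N):
    if st[i,4]>100: print(st[i],ce[i],np.median(P[L==i],0).round(3),ray(C,*ce[i],.09).round(4))
E
```

```text
t 1.4333 dpos [ 3.2 -0.9 -1.2] dr [ 0.002 -0.    -0.133] q [-0.29  0.29  0.03  1.31  0.    0.44]
[360  47  23  25 432] [371.48148148  58.83796296] [ 0.568 -0.021  0.09 ] [ 0.5682 -0.0212  0.09  ]
[215  55  23  24 431] [226.34570766  66.3062645 ] [ 0.506 -0.098  0.09 ] [ 0.5062 -0.0983  0.09  ]
[193 185  19  17 113] [200.44247788 193.68141593] [ 0.553 -0.195  0.039] [ 0.5551 -0.1762  0.09  ]
[ 298  187   53   52 2153] [323.68787738 212.39758477] [ 0.627 -0.117  0.09 ] [ 0.627  -0.1169  0.09  ]
```

View pics/w1.png

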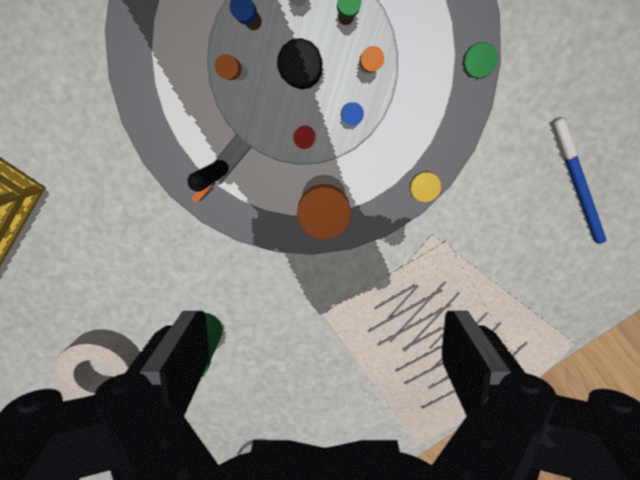

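The wrist view shows the orange lid at (324,212), with free space between it and both the tubes and the handle at (208,175). The pot is directly below the TCP.

Request:
step_arm --dr '[[0,0,-0.12],[0,0,-0.13],[0,0,-0.13],[0,0,-0.13],[0,0,-0.13],[0,0,-0.13],[0,0,-0.13],[0,0,-0.13]]' --delta_pos '[[0,0,20],[0,0,50],[0,0,80],[0,0,110],[0,0,135],[0,0,155],[0,0,172],[0,0,172]]' --hand '[85,85,85,85,85,85,85,85]'

```text
t: 2.15
tool_pos: [0.6192, -0.1212, 0.0431]
tcp_rot: [[-0.819, 0.574, -0.009], [0.574, 0.819, 0.002], [0.009, -0.003, -1.0]]
contact_force: [-0.9, 0.5, -1.0]
opening: 0.998
finger_force: 0.0
```

Request:
step_arm --dr '[[0,0,0],[0,0,0],[0,0,0],[0,0,0],[0,0,0],[0,0,0],[0,0,0],[0,0,0]]' --delta_pos '[[0,0,0],[0,0,0],[0,0,0],[0,0,0],[0,0,0],[0,0,0],[0,0,0],[0,0,0]]' --hand '[60,50,40,35,35,35,35,35]' --squeeze 30

```text
t: 2.82
tool_pos: [0.6256, -0.1224, 0.05]
tcp_rot: [[-0.821, 0.571, 0.004], [0.571, 0.821, -0.001], [-0.004, 0.001, -1.0]]
contact_force: [0.1, -0.0, 6.8]
opening: 0.474
finger_force: 30.1
```

Request:
step_arm --dr '[[0,0,0],[0,0,0],[0,0,0],[0,0,0],[0,0,0],[0,0,0],[0,0,0],[0,0,0]]' --delta_pos '[[0,0,-5],[0,0,-20],[0,0,-45],[0,0,-75],[0,0,-105],[0,0,-130],[0,0,-140],[0,0,-140]]' --hand '[30,30,30,30,30,30,30,30]' --squeeze 40

```text
t: 3.48
tool_pos: [0.6259, -0.1224, 0.1912]
tcp_rot: [[-0.821, 0.571, 0.006], [0.571, 0.821, -0.002], [-0.006, 0.002, -1.0]]
contact_force: [0.0, -0.2, -1.6]
opening: 0.472
finger_force: 40.4
```

```bash
python3 - <<'E'
from h import *
a=r.get_obs();print(a["tool_pos"],a["opening"],a["finger_force"])
go([.425,.335,.17],100)
I,D=r.grab_frame("scene");cv2.imwrite("pics/s2.png",I[60:360,140:540]);np.savez("scene.npz",I=I,D=D)
I,D=r.grab_frame("wrist");cv2.imwrite("pics/w2.png",I)
E
```

```text
[ 0.62585616 -0.12235127  0.19123054] 0.47239391093590677 40.41094958782196
t 3.4833 dpos [426.2 260.7  19.3] dr [-0.     0.006 -0.782] q [-0.29  0.3  -0.02  1.25 -0.    0.31]
```

View pics/s2.png

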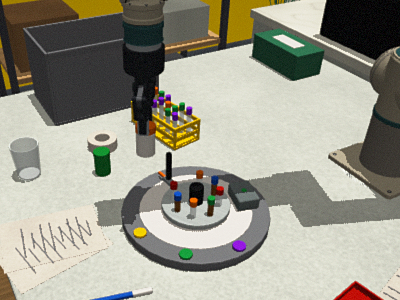

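The pot is held upright above the deck at crop (146,135), and the carousel has not moved.

Request:
step_arm --dr '[[0,0,-0.78],[0,0,-0.78],[0,0,-0.78],[0,0,-0.78],[0,0,-0.78],[0,0,-0.78],[0,0,-0.78],[0,0,-0.78]]' --delta_pos '[[25,15,0],[55,33,0],[85,52,0],[118,72,0],[150,92,0],[182,111,0],[215,131,0],[247,151,0]]' --hand '[30,30,30,30,30,30,30,30]'

```text
t: 4.25
tool_pos: [0.504, 0.1443, 0.1848]
tcp_rot: [[-0.985, -0.172, -0.006], [-0.172, 0.985, -0.001], [0.006, 0.0, -1.0]]
contact_force: [0.8, 0.4, -1.6]
opening: 0.47
finger_force: 40.4
```

```bash
python3 -c "
from h import *
go([.425,.335,.12],100)"
```

```text
t 4.25 dpos [ 44.6 201.4  65.1] dr [ 0.    -0.006 -0.002] q [ 0.16  0.11 -0.26  1.2   0.   -0.02]
```

Request:
step_arm --dr '[[0,0,0],[0,0,0],[0,0,0],[0,0,0],[0,0,0],[0,0,0],[0,0,0],[0,0,0]]' --delta_pos '[[7,30,0],[14,65,5],[22,100,15],[30,135,25],[38,170,40],[44,195,55],[45,201,65],[45,201,65]]' --hand '[30,30,30,30,30,30,30,30]'

```text
t: 4.92
tool_pos: [0.4241, 0.3327, 0.1178]
tcp_rot: [[-0.985, -0.175, -0.008], [-0.174, 0.985, -0.005], [0.009, -0.004, -1.0]]
contact_force: [-0.6, -0.3, -0.5]
opening: 0.468
finger_force: 40.5
```

```bash
python3 - <<'E'
from h import *
go([.425,.335,.029],100)
C=cam("wrist");I,D=r.grab_frame("wrist");P=pts(C,D);cv2.imwrite("pics/w3.png",I)
h=cv2.cvtColor(I,cv2.COLOR_BGR2HSV).astype(int);H,S,V=h[...,0],h[...,1],h[...,2]
m=((H<4)|(H>176))&(S>150)&(V>40)
N,L,st,ce=cv2.connectedComponentsWithStats(m.astype(np.uint8))
i=1+st[1:,4].argmax();q=np.array([ray(C,u,v,.018)[:2] for v,u in np.argwhere(L==i)],np.float32)
print(st[i],cv2.minAreaRect(q))
E
```

```text
t 4.9167 dpos [-2.1  2.4 88.8] dr [-0.004 -0.009  0.001] q [ 0.55  0.19 -0.32  1.07 -0.    0.37]
[  222   121   199   185 27091] ((0.42132851481437683, 0.33129364252090454), (0.12822359800338745, 0.12775439023971558), 11.468047142028809)
```

View pics/w3.png

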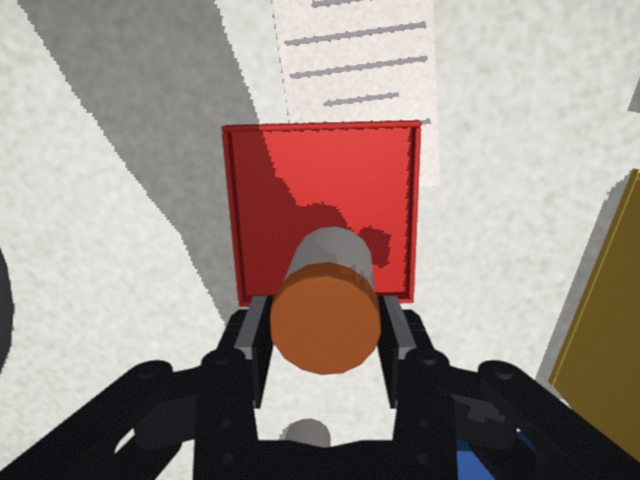

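The wrist view shows the pot upright in the fingers at (327,318), over the large tray spanning (222..420,121..305). I'll lower it gently.

Request:
step_arm --dr '[[0,0,0],[0,0,0],[0,0,0],[0,0,0],[0,0,0],[0,0,0],[0,0,0],[0,0,0]]' --delta_pos '[[0,0,20],[0,0,40],[0,0,58],[0,0,70],[0,0,78],[0,0,82],[0,0,85],[0,0,85]]' --hand '[30,30,30,30,30,30,30,30]'

```text
t: 5.63
tool_pos: [0.429, 0.3331, 0.038]
tcp_rot: [[-0.985, -0.17, 0.0], [-0.17, 0.985, -0.0], [-0.0, -0.0, -1.0]]
contact_force: [-0.2, 0.6, -0.9]
opening: 0.467
finger_force: 40.5
```

Request:
step_arm --dr '[[0,0,0],[0,0,0],[0,0,0],[0,0,0]]' --delta_pos '[[0,0,1],[0,0,2],[0,0,3],[0,0,3]]' --hand '[30,30,30,30]'

```text
t: 5.97
tool_pos: [0.4288, 0.3337, 0.0352]
tcp_rot: [[-0.985, -0.172, 0.001], [-0.172, 0.985, 0.0], [-0.001, 0.0, -1.0]]
contact_force: [0.3, 0.0, -1.7]
opening: 0.469
finger_force: 40.5
```

Request:
step_arm --dr '[[0,0,0],[0,0,0],[0,0,0],[0,0,0],[0,0,0],[0,0,0]]' --delta_pos '[[2,0,1],[4,0,2],[5,0,3],[5,0,4],[5,0,5],[5,0,5]]' --hand '[30,30,30,30,30,30]'

```text
t: 6.47
tool_pos: [0.4234, 0.3326, 0.0296]
tcp_rot: [[-0.985, -0.171, -0.0], [-0.171, 0.985, -0.0], [0.0, -0.0, -1.0]]
contact_force: [0.6, -1.1, -0.2]
opening: 0.472
finger_force: 40.5
```

Request:
step_arm --dr '[[0,0,0],[0,0,0],[0,0,0],[0,0,0]]' --delta_pos '[[0,0,1],[0,0,2],[0,0,2],[0,0,2]]' --hand '[30,30,30,30]'

```text
t: 6.8
tool_pos: [0.4246, 0.333, 0.0291]
tcp_rot: [[-0.985, -0.171, 0.002], [-0.171, 0.985, 0.0], [-0.002, 0.0, -1.0]]
contact_force: [-0.2, -0.5, 6.2]
opening: 0.465
finger_force: 41.1
```

Contact at 6 N upward shows the pot is on the tray floor, so I'll open the fingers and then rise.

Request:
step_arm --dr '[[0,0,0],[0,0,0],[0,0,0],[0,0,0],[0,0,0],[0,0,0],[0,0,0],[0,0,0]]' --delta_pos '[[0,0,-1],[0,0,-1],[0,0,-1],[0,0,-1],[0,0,-1],[0,0,-1],[0,0,-1],[0,0,-1]]' --hand '[46,55,65,75,80,80,80,80]'

```text
t: 7.47
tool_pos: [0.4236, 0.3326, 0.0288]
tcp_rot: [[-0.985, -0.171, -0.0], [-0.171, 0.985, -0.0], [0.0, -0.0, -1.0]]
contact_force: [-0.8, -0.4, 0.0]
opening: 0.937
finger_force: 0.0
```

Request:
step_arm --dr '[[0,0,0],[0,0,0],[0,0,0],[0,0,0],[0,0,0],[0,0,0],[0,0,0],[0,0,0]]' --delta_pos '[[0,0,-10],[0,0,-30],[0,0,-60],[0,0,-90],[0,0,-120],[0,0,-150],[0,0,-170],[0,0,-170]]' --hand '[80,80,80,80,80,80,80,80]'

```text
t: 8.13
tool_pos: [0.4269, 0.3347, 0.2055]
tcp_rot: [[-0.985, -0.171, 0.009], [-0.171, 0.985, 0.006], [-0.01, 0.004, -1.0]]
contact_force: [0.6, -0.0, 0.9]
opening: 0.938
finger_force: 0.0
```

```bash
python3 - <<'E'
from h import *
for n in("scene","side"):
    I,D=r.grab_frame(n);np.savez(f"{n}.npz",I=I,D=D);cv2.imwrite(f"pics/{n}3.png",I)
E
python3 m.py | egrep "orange|purple|black|red (4|5)...|yellow 1" |egrep -v " \-0.[34]"
```

```text
scene red 54 [313. 245.] depthmed [ 0.578 -0.088  0.085] max z 0.09 z.032 [ 0.5444 -0.1479] z.09 [ 0.5813 -0.083 ] 
scene red 52 [359. 250.] depthmed [ 0.501 -0.026  0.086] max z 0.091 z.032 [ 0.4604 -0.0805] z.09 [ 0.5044 -0.0214] 
scene red 4038 [505. 388.] depthmed [0.434 0.343 0.003] max z 0.053 z.032 [0.4493 0.346 ] z.09 [0.4943 0.3688] ((0.4293372333049774, 0.3329760730266571), (0.14111562073230743, 0.13039952516555786), 11.728485107421875)
scene orange 52 [339. 234.] depthmed [ 0.508 -0.096  0.086] max z 0.091 z.032 [ 0.4682 -0.157 ] z.09 [ 0.5115 -0.0913] 
scene orange 66 [333. 262.] depthmed [ 0.57  -0.019  0.086] max z 0.089 z.032 [ 0.5351 -0.0729] z.09 [ 0.5727 -0.0144] 
scene orange 509 [516. 367.] depthmed [0.427 0.339 0.067] max z 0.07 z.032 [0.3984 0.3246] z.09 [0.4477 0.3492] 
scene yellow 1989 [82. 30.] depthmed [ 0.754 -2.28   0.069] max z 0.15 z.032 [ 0.7408 -2.4455] z.09 [ 0.7609 -2.1848] 
scene yellow 115 [280. 292.] depthmed [ 0.682 -0.044  0.03 ] max z 0.034 z.032 [ 0.6827 -0.0417] z.09 [0.7078 0.0142] 
scene purple 131 [379. 306.] depthmed [0.523 0.085 0.03 ] 
[... 406 characters left out ...]
01] 
scene black 128 [337. 250.] depthmed [ 0.539 -0.054  0.086] max z 0.09 z.032 [ 0.5053 -0.1068] z.09 [ 0.5455 -0.0454] 
scene black 54 [373. 258.] depthmed [ 0.454 -0.036  0.04 ] max z 0.049 z.032 [ 0.4473 -0.0431] z.09 [0.4924 0.0129] 
side orange 398 [339. 394.] depthmed [0.422 0.338 0.068] max z 0.073 z.032 [0.4261 0.3132] z.09 [0.4188 0.3537] 
side purple 99 [318. 298.] depthmed [0.52  0.086 0.03 ] max z 0.036 z.032 [0.5199 0.0877] z.09 [0.5066 0.1425] 
side black 212 [374.  20.] depthmed [ 0.648 -1.385  0.085] max z 0.15 z.032 [ 0.6688 -1.5284] z.09 [ 0.6461 -1.3715] 
side black 47 [388.   7.] depthmed [ 0.648 -1.783  0.002] max z 0.019 z.032 [ 0.6361 -1.6889] z.09 [ 0.6155 -1.5218]
```

View pics/scene3.png

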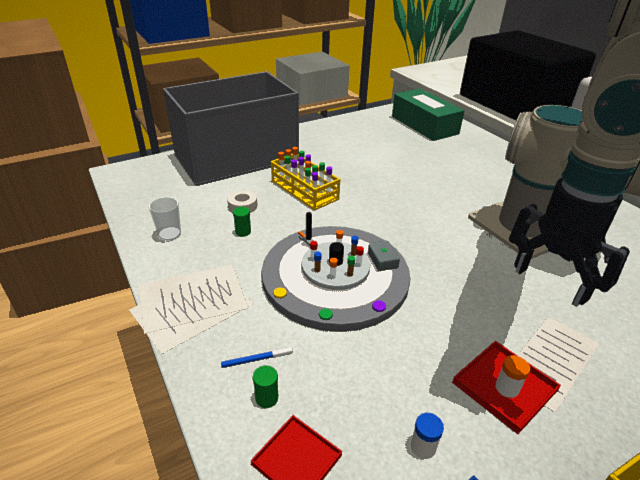

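The scene view shows the orange-lidded pot upright and released in the large tray at (514,375). The handle is unmoved at (309,222). Next is the handle.

```bash
python3 -c "
from h import *
go([.548,-.161,.20],6)"
```

```text
t 8.2333 dpos [-3.71e+01 -5.08e+02  2.00e-01] dr [3.000e-03 1.000e-03 1.638e+00] q [ 0.55  0.12 -0.22  1.23  0.    0.37]
```

Request:
step_arm --dr '[[0,0,0.1],[0,0,0.2],[0,0,0.3],[0,0,0.4],[0,0,0.5],[0,0,0.6],[0,0,0.7],[0,0,0.8]]' --delta_pos '[[-3,-35,0],[-6,-75,0],[-9,-115,0],[-12,-155,0],[-15,-195,0],[-18,-235,0],[-20,-270,0],[-20,-300,0]]' --hand '[80,70,60,50,40,40,40,40]'

```text
t: 8.9
tool_pos: [0.4938, 0.0382, 0.1973]
tcp_rot: [[-0.806, 0.592, -0.003], [0.592, 0.806, -0.0], [0.002, -0.002, -1.0]]
contact_force: [0.7, 0.3, 0.0]
opening: 0.468
finger_force: 0.0
```

```bash
python3 -c "
from h import *
go([.548,-.161,.20],6)"
```

```text
t 8.9 dpos [-161.7 -128.4   -2.9] dr [-0.003 -0.001  0.832] q [-0.05  0.05 -0.3   1.22 -0.    0.58]
```

Request:
step_arm --dr '[[0,0,0.12],[0,0,0.24],[0,0,0.36],[0,0,0.48],[0,0,0.6],[0,0,0.7],[0,0,0.8],[0,0,0.83]]' --delta_pos '[[-25,-20,0],[-50,-40,0],[-80,-60,0],[-108,-84,0],[-135,-107,0],[-155,-123,0],[-162,-128,0],[-162,-128,0]]' --hand '[40,40,40,40,40,40,40,40]'

```text
t: 9.57
tool_pos: [0.5501, -0.1605, 0.1968]
tcp_rot: [[-0.106, 0.994, -0.003], [0.994, 0.106, 0.001], [0.001, -0.003, -1.0]]
contact_force: [0.6, -0.4, -0.9]
opening: 0.467
finger_force: 0.0
```

```bash
python3 - <<'E'
from h import *
go([.548,-.161,.20],6)
C=cam("wrist");I,D=r.grab_frame("wrist");cv2.imwrite("pics/w4.png",I);P=pts(C,D)
z=P[...,2];h=cv2.cvtColor(I,cv2.COLOR_BGR2HSV).astype(int)
m=(D>0)&(z>.107)&(z<.122)
N,L,st,ce=cv2.connectedComponentsWithStats(m.astype(np.uint8))
for i in range(1,N):
    if st[i,4]>60: print("h",st[i],ce[i].round(),P[L==i].mean(0).round(4),P[L==i].min(0).round(3),P[L==i].max(0).round(3),ray(C,*ce[i],.115).round(4))
H,S,V=h[...,0],h[...,1],h[...,2]
for k,m in dict(yellow=(H>18)&(H<32)&(S>120)&(V>110),green=(H>50)&(H<75)&(S>110)&(V>60),purple=(H>130)&(H<160)&(S>100)).items():
    N,L,st,ce=cv2.connectedComponentsWithStats((m&(z<.036)&(z>.02)).astype(np.uint8))
    for i in range(1,N):
        if st[i,4]>150: print(k,st[i],ray(C,*ce[i],.032).round(4))
E
```

```text
t 9.5667 dpos [-0.3 -2.1 -3.2] dr [-0.003 -0.001  0.001] q [-0.4   0.19 -0.15  1.24 -0.    1.07]
h [311 223  21  23 360] [321. 234.] [ 0.5483 -0.1625  0.1135] [ 0.542 -0.171  0.107] [ 0.555 -0.156  0.117] [ 0.5483 -0.1621  0.115 ]
yellow [ 492   54   36   38 1064] [ 0.6801 -0.0437  0.032 ]
yellow [140 352  56  10 190] [ 0.4172 -0.3259  0.032 ]
```

View pics/w4.png

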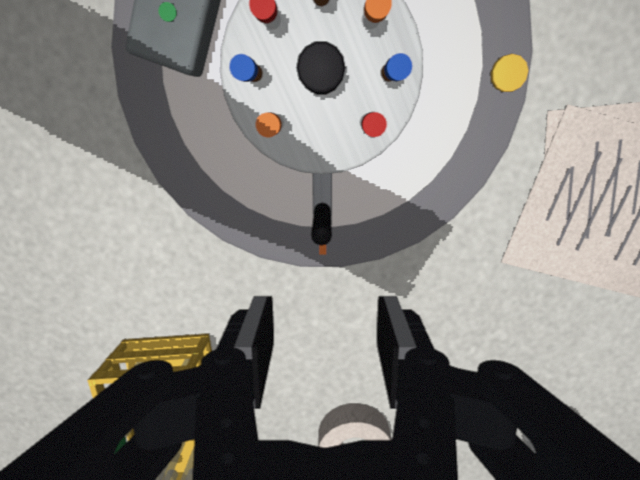

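The wrist view shows the handle top at (321,230), directly under the TCP, with the hub at (320,67). The pointer lies along the arm, and the yellow mark is at (510,73).

Request:
step_arm --dr '[[0,0,0],[0,0,0],[0,0,0],[0,0,0],[0,0,0],[0,0,0],[0,0,0],[0,0,0]]' --delta_pos '[[-1,-2,20],[-1,-2,45],[-1,-2,70],[-1,-2,95],[-1,-2,115],[-1,-2,125],[-1,-2,126],[-1,-2,126]]' --hand '[40,40,40,40,40,36,30,24]'

```text
t: 10.28
tool_pos: [0.5479, -0.1588, 0.0721]
tcp_rot: [[-0.113, 0.994, -0.002], [0.994, 0.113, 0.001], [0.001, -0.002, -1.0]]
contact_force: [1.4, -0.4, -0.1]
opening: 0.283
finger_force: 0.0
```

Request:
step_arm --dr '[[0,0,-0.087],[0,0,-0.175],[0,0,-0.262],[0,0,-0.349],[0,0,-0.436],[0,0,-0.524],[0,0,-0.611],[0,0,-0.698]]' --delta_pos '[[0.4,9.2,0],[1.6,18.2,0],[3.6,27.2,0],[6.3,35.9,0],[9.8,44.4,0],[14.1,52.5,0],[19,60.2,0],[24.6,67.5,0]]' --hand '[24,24,24,24,24,24,24,24]'

```text
t: 10.95
tool_pos: [0.6152, -0.1277, 0.0752]
tcp_rot: [[-0.728, 0.685, 0.004], [0.685, 0.728, -0.001], [-0.003, 0.002, -1.0]]
contact_force: [-0.2, 0.6, -0.4]
opening: 0.282
finger_force: 0.0
```

```bash
python3 - <<'E'
from h import *
o=r.get_obs();p=o["tool_pos"]-np.array([.537,-.058,0]);T=o["tcp_rot"]
print(o["t"],np.hypot(p[0],p[1]),np.degrees(np.arctan2(p[1],p[0])),np.degrees(np.arctan2(T[1][1],T[0][1])),p[2],o["opening"],o["contact_force"],o["finger_force"])
E
```

```text
10.95 0.10469979623743052 -41.70558966614432 46.72751908944352 0.07516159693153622 0.28222702077872974 [-0.17594737  0.59455229 -0.41439799] 0.0
```

Request:
step_arm --dr '[[0,0,-0.087],[0,0,-0.175],[0,0,-0.262],[0,0,-0.349],[0,0,-0.436],[0,0,-0.524],[0,0,-0.611],[0,0,-0.698]]' --delta_pos '[[0.4,9.2,0],[1.6,18.2,0],[3.6,27.2,0],[6.3,35.9,0],[9.8,44.4,0],[14.1,52.5,0],[19,60.2,0],[24.6,67.5,0]]' --hand '[24,24,24,24,24,24,24,24]'

```text
t: 11.62
tool_pos: [0.6436, -0.0613, 0.0751]
tcp_rot: [[-0.998, 0.057, 0.004], [0.057, 0.998, -0.001], [-0.004, -0.0, -1.0]]
contact_force: [0.6, 0.6, -0.2]
opening: 0.283
finger_force: 0.0
```

Request:
step_arm --dr '[[0,0,-0.087],[0,0,-0.175],[0,0,-0.262],[0,0,-0.349],[0,0,-0.436],[0,0,-0.524],[0,0,-0.611],[0,0,-0.698]]' --delta_pos '[[0.4,9.2,0],[1.6,18.2,0],[3.6,27.2,0],[6.3,35.9,0],[9.8,44.4,0],[14.1,52.5,0],[19,60.2,0],[24.6,67.5,0]]' --hand '[24,24,24,24,24,24,24,24]'

```text
t: 12.28
tool_pos: [0.623, 0.0077, 0.0751]
tcp_rot: [[-0.801, -0.598, 0.004], [-0.598, 0.802, -0.0], [-0.003, -0.003, -1.0]]
contact_force: [0.5, 0.1, -0.3]
opening: 0.285
finger_force: 0.0
```

Request:
step_arm --dr '[[0,0,-0.087],[0,0,-0.175],[0,0,-0.262],[0,0,-0.349],[0,0,-0.436],[0,0,-0.524],[0,0,-0.611],[0,0,-0.698]]' --delta_pos '[[0.4,9.2,0],[1.6,18.2,0],[3.6,27.2,0],[6.3,35.9,0],[9.8,44.4,0],[14.1,52.5,0],[19,60.2,0],[24.6,67.5,0]]' --hand '[24,24,24,24,24,24,24,24]'

```text
t: 12.95
tool_pos: [0.5633, 0.0472, 0.0752]
tcp_rot: [[-0.23, -0.973, 0.005], [-0.973, 0.23, -0.0], [-0.001, -0.004, -1.0]]
contact_force: [0.2, -0.6, -0.4]
opening: 0.282
finger_force: 0.2
```

```bash
cat > pol.py <<'E'
from h import *
o=r.get_obs();p=o["tool_pos"]-np.array([.537,-.058,0]);T=o["tcp_rot"]
print(o["t"],np.hypot(p[0],p[1]),np.degrees(np.arctan2(p[1],p[0])),np.degrees(np.arctan2(T[1][1],T[0][1])),p[2],o["opening"],o["contact_force"],o["finger_force"])
E
python3 pol.py
```

```text
12.95 0.1084727821099186 75.99009859061758 166.72348434655453 0.07518822723589634 0.2817335837285941 [ 0.19539734 -0.62238045 -0.40234986] 0.2156802685931325
```

Request:
step_arm --dr '[[0,0,-0.07],[0,0,-0.14],[0,0,-0.21],[0,0,-0.28],[0,0,-0.32],[0,0,-0.349],[0,0,-0.349],[0,0,-0.349]]' --delta_pos '[[0.5,7.3,0],[2,14.6,0],[4,21.9,0],[6,29,0],[7.5,33,0],[8.5,36,0],[8.5,36,0],[8.5,36,0]]' --hand '[24,24,24,24,24,24,24,24]'

```text
t: 13.62
tool_pos: [0.5258, 0.0473, 0.0745]
tcp_rot: [[0.112, -0.994, 0.003], [-0.994, -0.112, -0.0], [0.0, -0.003, -1.0]]
contact_force: [0.1, -0.2, 0.0]
opening: 0.282
finger_force: 0.0
```

Request:
step_arm --dr '[[0,0,0],[0,0,0],[0,0,0],[0,0,0],[0,0,0],[0,0,0]]' --delta_pos '[[0,0,0],[0,0,0],[0,0,0],[0,0,0],[0,0,0],[0,0,0]]' --hand '[20,16,12,12,12,12]' --squeeze 20

```text
t: 14.12
tool_pos: [0.5253, 0.0472, 0.0735]
tcp_rot: [[0.112, -0.994, 0.001], [-0.994, -0.112, 0.0], [0.0, -0.001, -1.0]]
contact_force: [-0.6, -0.1, 4.6]
opening: 0.147
finger_force: 19.6
```

```bash
python3 pol.py
```

```text
14.1167 0.10589592157794168 96.34097774988227 -173.56386454706862 0.0734897865380362 0.1468674275125661 [-0.61534852 -0.1001535   4.62899113] 19.64351713657379
```

Gripped at 96.3°, so I'll open, rise and check.

Request:
step_arm --dr '[[0,0,0],[0,0,0],[0,0,0],[0,0,0],[0,0,0],[0,0,0],[0,0,0],[0,0,0]]' --delta_pos '[[0,0,0],[0,0,0],[0,0,0],[0,0,0],[0,0,0],[0,0,-15],[0,0,-40],[0,0,-70]]' --hand '[18,24,32,40,40,40,40,40]'

```text
t: 14.78
tool_pos: [0.5221, 0.0473, 0.1415]
tcp_rot: [[0.112, -0.994, -0.005], [-0.994, -0.112, 0.0], [-0.001, 0.005, -1.0]]
contact_force: [1.1, 0.2, -0.1]
opening: 0.471
finger_force: 0.0
```

Request:
step_arm --dr '[[0,0,0],[0,0,0],[0,0,0],[0,0,0],[0,0,0],[0,0,0],[0,0,0],[0,0,0]]' --delta_pos '[[0,0,-30],[0,0,-60],[0,0,-80],[-20,0,-80],[-40,0,-80],[-50,0,-80],[-50,0,-80],[-50,0,-80]]' --hand '[40,40,40,40,40,40,40,40]'

```text
t: 15.45
tool_pos: [0.5184, 0.097, 0.2224]
tcp_rot: [[0.113, -0.994, -0.001], [-0.994, -0.113, -0.001], [0.001, 0.001, -1.0]]
contact_force: [-0.6, -1.0, 0.3]
opening: 0.468
finger_force: 0.0
```

```bash
python3 - <<'E'
from h import *
C=cam("wrist");I,D=r.grab_frame("wrist");cv2.imwrite("pics/w5.png",I);P=pts(C,D)
z=P[...,2];h=cv2.cvtColor(I,cv2.COLOR_BGR2HSV).astype(int)
H,S,V=h[...,0],h[...,1],h[...,2]
for k,m in dict(handle=(z>.107)&(z<.122)&(D>0),purple=(H>130)&(H<160)&(S>100)&(z<.06),orange=(H>=4)&(H<16)&(S>150)&(z<.06)).items():
    N,L,st,ce=cv2.connectedComponentsWithStats(m.astype(np.uint8))
    for i in range(1,N):
        if st[i,4]>40: print(k,st[i],ce[i].round(),np.median(P[L==i],0).round(4))
I,D=r.grab_frame("side");cv2.imwrite("pics/side5.png",I);np.savez("side.npz",I=I,D=D)
print(r.get_obs()["t"],r.get_obs()["tool_pos"])
E
```

```text
handle [313 133  20  21 338] [323. 143.] [0.5265 0.0445 0.1142]
purple [309 166  31  30 609] [324. 182.] [0.5194 0.0857 0.0315]
orange [320 154   7  28 144] [323. 167.] [0.5234 0.0712 0.0395]
orange [371 422  23  14  66] [382. 426.] [0.4348 0.3201 0.0581]
15.55 [0.51859282 0.0963755  0.22232113]
```

View pics/w5.png

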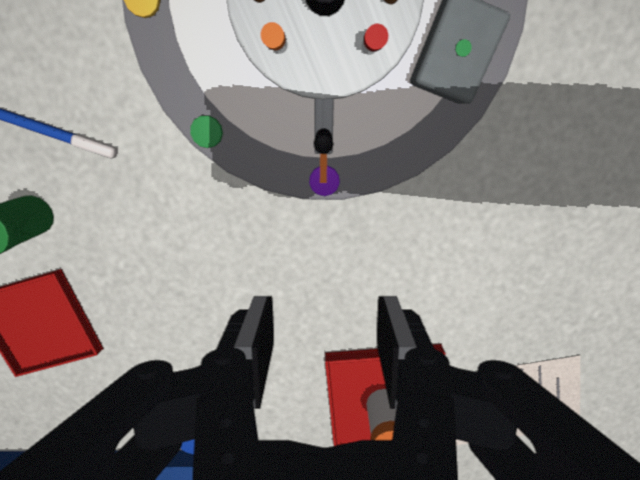

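View pics/side5.png

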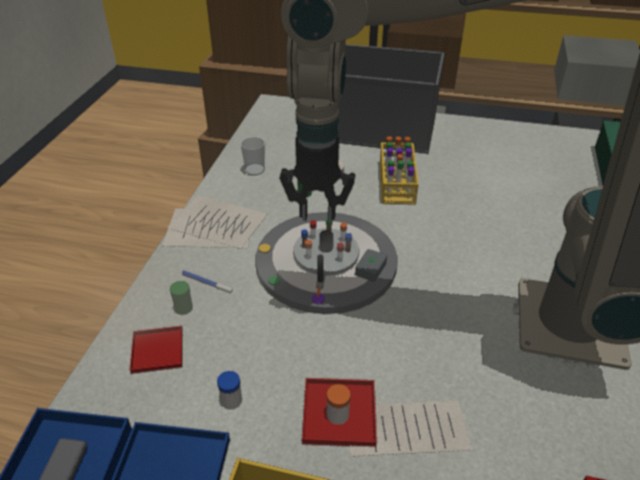

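The wrist view shows the pointer tip at (323,180), over the purple mark's centre at (324,182). The side view shows the pot upright in the large tray at (339,404), and the arm is clear of everything.

```bash
python3 -c "
from h import *
print(r.close_job())"
```

```text
the job is handed in; nothing more can be done
None
```

The job is handed in at about 15.6 s: the orange-lidded pot stands upright and released in the larger red tray, and the carousel pointer rests over the purple mark with the gripper clear, though the hand-in returned no verdict.

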